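Fit the main-switch handle on the control console and switch it on

ROBOT

A 6-joint arm with a two-finger parallel gripper is mounted at the origin on the work surface. World frame = base frame: x ahead of the robot, y to its left, z up, the work surface at z = 0. Lengths are in mm, angles in degrees, forces in N, time in s.
With the tool pointing down it reaches from about 350 to 850 mm from the base axis. Payload 8.1 kg.
Tool frame: the origin (TCP) lies at the very end of the fingers, on their centre line; the grasp point (between the pads) lies 19 mm behind it; z points along the fingers, y is the direction in which the jaws open and shut (so a half turn about z gives the same grasp; the last joint's range is limited). The gripper opens to 85 mm and grips with 20 to 120 N. Pads are 22 mm wide; open, the fingers measure 114 mm over their backs; the gripper's body (76 mm by 85 mm) begins 54 mm behind the grasp point. The pads swing forward as they close: fully open they stand 13 mm farther back than shut.
Start: joints at [-75.539, 7.471, 85.268, -0, 87.261, -4.893], TCP at [198.867, -566.089, 231.292] pointing down, gripper open.
Joint ranges: [-169.43, 169.43], [-51.17, 129.36], [1.28, 143.12], [-76.62, 256.62], [0, 156.53], [-152.29, 152.29]. Speed limits (degrees/s): [136.94, 136.94, 159.86, 180, 180, 180].

INTERFACE

Orientations are given as [roll, pitch, yaw] about the fixed x, y, z axes, in that order (R = Rz(yaw) Ry(pitch) Rx(roll)).
In Python, from bench import sensors, viewer, job gives the robot as it stands.
- The arm moves only by the shell command python3 -m pendant 'ROWS' [FORCE]. ROWS is JSON, one flat list of numbers, 5 for each row, row after row: the shift along the world's x, y, z in mm, then the turn about the world's z in rad, then the finger opening in mm, from 0 to 85.4. In form: [x, y, z, twist, hand, x, y, z, twist, hand, ...]. A call has 1 to 12 rows; each row shifts and turns the pose as measured when the row begins; what a row does not reach is not made up. A row lasts 1/12 s, in which the tool goes at most 41.7 mm and 7.16 degrees, less where a joint would pass 70% of its speed; a pose out of reach is approached as far as the arm can. A call with a gripper value outside its range is refused whole. The fingers move at their own pace and stop on an object; FORCE is the grip in N (left out, the last holds). Time passes only in rows, so rows that do not move let the fingers close. It gives the time, the measured TCP pose, the force and the opening at its end, in the units of the state.
- sensors.sense(): the state, without advancing time (a new reading comes with each control period).
- viewer.snapshot(name): name is "scene" or "top" or "wrist"; returns a dict with "frame" (480x640x3 uint8, blue, green, red), "z_map" (480x640 float32, mm along the optical axis (not along the pixel's ray), 0 where there is no reading), "fx", "fy", "cx", "cy" (pixels), "k1" (the pictures are not rectified: a ray, as slopes to the right and down, at radius r is drawn at 1 + k1 r^2 times it, then the intrinsics apply), "view" (4x4, takes a point from world to camera coordinates). Camera axes: x right, y down, z forward; pixel columns grow to the right and rows downward; lengths in mm; the calibration is good to about 2 mm. A picture is of the moment at which its call begins.
- job.hand_in(): hands the job in, once; it reports no verdict.
The state is a dict: "time": time; "joint_pos": joint angles; "qd": joint speeds; "joint_efforts": joint torques, N m; "tool_pos": TCP position; "tcp_rot": TCP orientation; "ft_force": force on the tool from outside, world axes, zero at the start; "wrist_torque": the same for the moment, N m; "finger_gap": finger opening in mm.
Only numpy, scipy, OpenCV 4.12 (cv2) and the standard library are available. Lean on these libraries where they do the work, as an engineer would, in place of code of your own. Each camera call takes 0.05 s, during which the arm holds its last target.

TASK

Pick up the red rotary handle, turn it so that the flat in its bore matches the flat of the steel D-shaft on the sloped console, and push it fully home on the shaft before the switch is turned. Then, with the handle, turn the switch clockwise all the way to its ON stop (the green dot) and let go, leaving the handle fully home; leave the tape roll, contactor and screwdriver where they are.

Things in the scene. Friction and masses are not known exactly. Their poses are not given: they have to be found in the camera images.
- console: Fixed grey desktop console: 260 wide (y), 240 deep (x), 70 high at the front (-x) rising to 209 at the back. Origin: centre of underside, z up. Its white panel leans 30 degrees: normal (-0.5, 0, 0.866) in this frame. A yellow plate 116 x 116 x 4 at the panel's centre carries the switch shaft. Lamps and buttons 98 to either side of the shaft stand at most 10 high; they are not used.
- shaft_base (a point): Centre of the metal D-shaft where it leaves the yellow plate. z: out along the shaft (the panel's normal, 30 degrees from vertical). y: from the axis to the shaft's flat (blackened); turns with the shaft. Shaft 24 long, 36 in diameter, flat 10 from the axis; the last 4 at the tip are 1.8 smaller all round as lead-in. A black T on its end has its crossbar along the flat.
- switch (a joint): Angle of the shaft, rad: 0 = off (flat to the console's +y side, white dot); grows clockwise seen from outside the panel (negative about z of shaft_base); hard stop at 1.5 = ON (flat points up the slope, green dot). Starts between 0.05 and 0.5. Friction 0.2 N m, stays where it is left, no spring.
- handle: Loose red handle, about 0.22 kg, standing on its skirt. Origin: centre of its underside, z up through the handle. Skirt 75 across, z = 0 to 32. D-bore in the underside, 27 deep, 1 clearance all round (0.2 rad of play each way); its flat is on the +y side, the end with the white pointer. Fully home, the skirt lies on the yellow plate: origin at shaft_base, y and z axes matching those of shaft_base.
- handle_grip (a point): Middle of the handle's grip bar, 52 above the handle's origin, axes as the handle's. The bar stands on the skirt from z = 32 to 70 above the origin, 18 thick (x), 90 long (y); pinch it across its thickness.
- tape_roll: Bystander: loose blue roll of tape lying flat, 84 across, 24 high; origin at the centre of its underside.
- contactor: Bystander: loose grey contactor with a black top, 60 x 50 x 59 high; origin at the centre of its underside.
- screwdriver: Bystander: loose screwdriver 200 long lying on the bench to the left (+y) of the console, along its own x axis.
There are look-alikes about, which are no part of the job. Several things look just like the handle: the one meant starts farthest to the robot's left.

How it is judged (in metres and radians):
On the way:
1. the handle is fully home on the shaft, before the switch has been turned on (distance between handle and shaft_base below 0.005 m and angle between the z axis of handle and the z axis of shaft_base, either way round below 0.08 rad and angle between the y axis of handle and the y axis of shaft_base, either way round below 0.35 rad and value of joint switch below 1 rad), for 0.2 s.
At the end, for the whole second after the job is handed in: The switch stands within 0.12 rad of its ON stop (joint above 1.38), with the handle released, at rest and fully home on the shaft: its origin within 5 mm of shaft_base, its axis within 0.08 rad of the shaft's and its flat within 0.35 rad of the shaft's flat (value of joint switch above 1.38 rad and distance between handle and shaft_base below 0.005 m and angle between the z axis of handle and the z axis of shaft_base, either way round below 0.08 rad and angle between the y axis of handle and the y axis of shaft_base, either way round below 0.35 rad and linear speed of handle below 0.02 m/s); the robot touches nothing.
It fails at once if a bystander (tape roll, contactor or screwdriver) is moved by more than 30 mm (distance of any of tape_roll, contactor, screwdriver from where it was at the start of the episode above 0.03 m).
It also fails if it takes over 51 s, if anything falls off the work surface, if the arm or the gripper's body presses on something with over 40 N, if the wrist force passes 120 N, or if a joint passes its speed limit or range.

## Working session

There is one attempt and no reset: what is moved stays moved. The work goes in short steps, Python scripts to look and compute and a shell command to move; the robot and the scene stay as the last step left them, time stands still between calls to the robot, and variables do not carry over. Pictures are saved under pics/ and viewed, and the job is handed in when it is done.

```bash
ls; mkdir -p pics; python3 - <<'E'
from bench import sensors, viewer, job
import cv2
s=sensors.sense(); print(s)
for n in ["scene","top","wrist"]:
    d=viewer.snapshot(n); cv2.imwrite(f"pics/{n}0.png",d["frame"])
    import pickle; pickle.dump(d,open(f"{n}0.pkl","wb"))
    print(n,d["fx"],d["fy"],d["cx"],d["cy"],d["k1"]); print(d["view"].round(3))
E
```

```text
pics
{'time': 0.0, 'joint_pos': array([-7.55371628e+01,  7.51493305e+00,  8.53297669e+01,  9.08676417e-04,
        8.72608573e+01, -4.89184738e+00]), 'qd': array([ 0.04863472,  0.01289167,  0.09552131, -0.11718119,  0.10115993,
       -0.07773181]), 'joint_efforts': array([-4.68493708e-04, -5.69383979e+01, -5.00555992e+01, -1.67767994e-04,
        1.45286802e-02, -3.36060992e-06]), 'tool_pos': array([ 198.75029397, -565.54536763,  230.24157679]), 'tcp_rot': array([-1.79894905e+02, -9.90565653e-03,  1.93546313e+01]), 'ft_force': array([ 0.50104588,  0.420539  , -0.18948324]), 'wrist_torque': array([0.03839983, 0.01513208, 0.02358748]), 'finger_gap': 85.36471027622386}
scene 534.5510336412209 534.5510336412209 320.29677554686873 239.36287799860318 -0.0318661205254686
[[ 7.490000e-01  6.620000e-01  2.000000e-03 -3.769410e+02]
 [ 4.710000e-01 -5.310000e-01 -7.040000e-01 -2.122990e+02]
 [-4.650000e-01  5.280000e-01 -7.100000e-01  1.610123e+03]
 [ 0.000000e+00  0.000000e+00  0.000000e+00  1.000000e+00]]
top 453.09220096031027 453.09220096031027 316.9433386051998 229.9919059040973 -0.033193696447907366
[[ 1.000000e-03 -1.000000e+00  6.000000e-03 -7.947800e+01]
 [-9.950000e-01 -1.000000e-03 -9.500000e-02  5.746690e+02]
 [ 9.500000e-02 -6.000000e-03 -9.950000e-01  1.171558e+03]
 [ 0.000000e+00  0.000000e+00  0.000000e+00  1.000000e+00]]
wrist 417.7573124636971 417.7573124636971 326.5098759475218 240.04148782519738 0.008406056600193893
[[ 3.31000e-01 -9.44000e-01 -3.00000e-03 -5.98805e+02]
 [-8.99000e-01 -3.17000e-01  3.01000e-01 -3.80870e+01]
 [-2.85000e-01 -9.70000e-02 -9.54000e-01  3.80769e+02]
 [ 0.00000e+00  0.00000e+00  0.00000e+00  1.00000e+00]]
```

View pics/scene0.png

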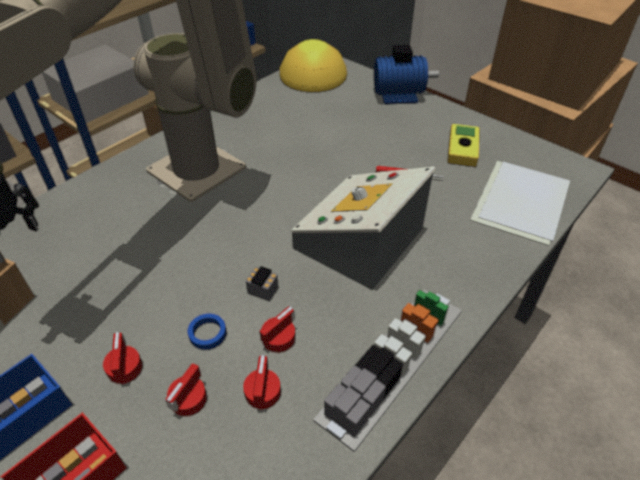

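View pics/top0.png

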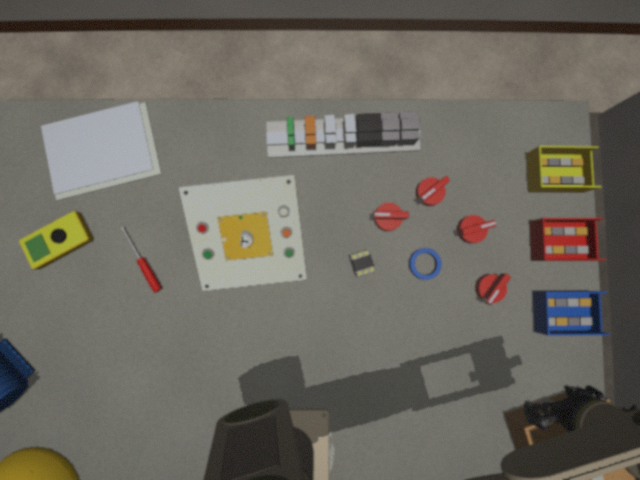

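```bash
cat > h.py <<'E'
import numpy as np, cv2, pickle
from bench import sensors, viewer
def dist(d): return np.array([d["k1"],0,0,0,0.])
def K(d): return np.array([[d["fx"],0,d["cx"]],[0,d["fy"],d["cy"]],[0,0,1.]])
def ray(d,u,v):
    p=cv2.undistortPoints(np.array([[[u,v]]],float),K(d),dist(d))[0,0]
    R=d["view"][:3,:3];t=d["view"][:3,3]
    return -R.T@t, R.T@np.array([p[0],p[1],1.])
def onz(d,u,v,z):
    o,r=ray(d,u,v); return o+r*(z-o[2])/r[2]
def onplane(d,u,v,p0,n):
    o,r=ray(d,u,v); return o+r*(np.dot(p0-o,n)/np.dot(r,n))
def pt(d,u,v):
    o,r=ray(d,u,v); return o+r*float(d["z_map"][int(round(v)),int(round(u))])
def proj(d,P):
    R=d["view"][:3,:3];t=d["view"][:3,3]
    return cv2.projectPoints(np.array(P,float).reshape(-1,1,3),cv2.Rodrigues(R)[0],t,K(d),dist(d))[0].reshape(-1,2)
def crop(d,u,v,w,h,k,name):
    f=d["frame"][max(0,v-h):v+h,max(0,u-w):u+w]; cv2.imwrite(name,cv2.resize(f,None,fx=k,fy=k,interpolation=cv2.INTER_CUBIC))
E
python3 - <<'E'
from h import *
d=pickle.load(open("top0.pkl","rb"))
for u,v in [(389,217),(432,191),(474,229),(493,288)]: print(u,v,onz(d,u,v,32).round(0))
crop(d,430,230,110,75,3.6,"pics/hcrop.png")
crop(d,245,235,70,65,5.5,"pics/ccrop.png")
for u,v in [(181,188),(293,177),(305,279),(204,290),(220,215),(271,213),(272,258),(224,260)]: print(u,v,pt(d,u,v).round(0))
E
```

```text
389 217 [ 609. -270.   32.]
432 191 [ 679. -386.   32.]
474 229 [ 577. -496.   32.]
493 288 [ 422. -541.   32.]
181 188 [653. 231. 207.]
293 177 [678. -24. 211.]
305 279 [445. -47.   5.]
204 290 [418. 206.  72.]
220 215 [597. 149. 167.]
271 213 [602.  30. 163.]
272 258 [498.  32. 105.]
224 260 [493. 150. 104.]
```

View pics/hcrop.png

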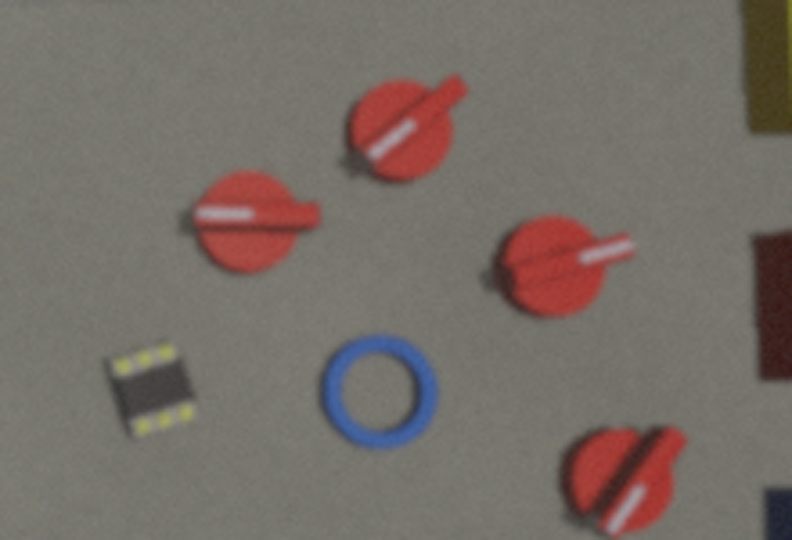

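View pics/ccrop.png

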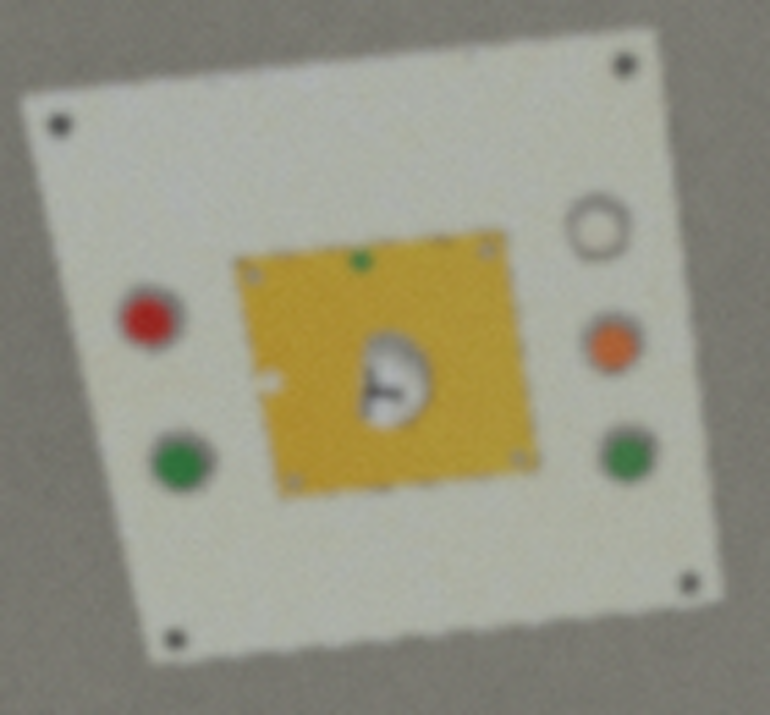

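Candidates in the top view are (389,217), (432,191), (474,229) and (493,288). The one at (389,217), y≈-270 mm, is farthest left. The crop confirms it, with its pointer toward +y. I'll move above it.

```bash
python3 -m pendant '[34,25,0,0.125,85, 34,25,0,0.125,85, 34,25,0,0.125,85, 34,25,0,0.125,85, 34,25,0,0.125,85, 34,25,0,0.125,85, 34,25,0,0.125,85, 34,25,0,0.125,85, 34,25,0,0.12,85, 34,25,0,0.11,85, 34,25,0,0,85, 34,20,0,0,85]' 30
python3 - <<'E'
from h import *
s=sensors.sense(); print(s["tool_pos"],s["tcp_rot"],s["joint_pos"],s["time"])
d=viewer.snapshot("wrist"); cv2.imwrite("pics/w1.png",d["frame"]); pickle.dump(d,open("w1.pkl","wb"))
E
```

```text
time: 1.15
tool_pos: [597.4, -269.0, 226.2]
tcp_rot: [-179.6, 0.1, 90.9]
ft_force: [0.4, -1.5, -0.7]
finger_gap: 85.0
[ 597.37360289 -269.04515468  226.20645848] [-1.79624805e+02  5.75468610e-02  9.09107903e+01] [-28.59681845  16.41472206  75.6145752   -0.2349862   88.26890391
 -29.49971041] 1.15
```

View pics/w1.png

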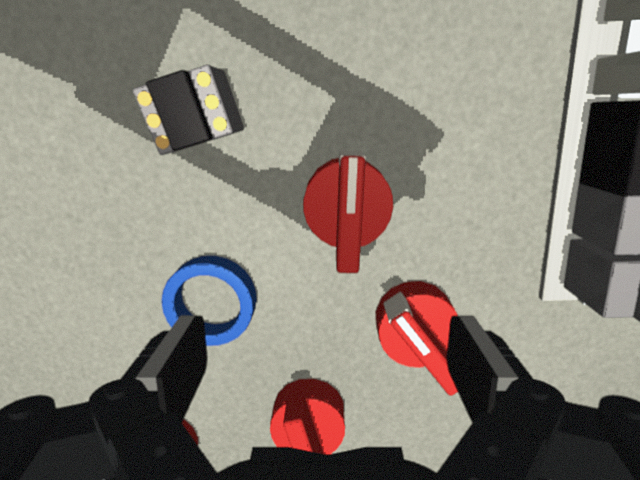

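```bash
python3 - <<'E'
from h import *
s=sensors.sense(); print(s["tool_pos"],s["tcp_rot"])
d=viewer.snapshot("wrist")
f=d["frame"]
hsv=cv2.cvtColor(f,cv2.COLOR_BGR2HSV)
crop(d,348,212,70,75,4,"pics/w2.png")
a=d["z_map"]; 
# bar top: points with world z>64 around
vv,uu=np.mgrid[140:290,290:410]
P=np.array([pt(d,u,v) for u,v in zip(uu.ravel(),vv.ravel())])
T=P[(P[:,2]>63)&(P[:,2]<78)]; print(len(T),T.mean(0))
r=cv2.minAreaRect(T[:,:2].astype(np.float32)); print(r)
S=P[(P[:,2]>27)&(P[:,2]<37)]; print(len(S)); print(cv2.minEnclosingCircle(S[:,:2].astype(np.float32)))
print(np.median(T[:,2]),np.median(S[:,2]))
E
```

```text
[ 602.51984328 -263.92041933  224.90944488] [-1.79750051e+02 -1.28152800e-01  9.11571239e+01]
2843 [ 614.42500885 -265.47002577   69.63332955]
((614.6174926757812, -268.2755126953125), (89.58209991455078, 18.267860412597656), 89.4088134765625)
4060
((614.0443725585938, -264.05096435546875), 41.44083023071289)
69.77197833627167 31.893218351926976
```

View pics/w2.png

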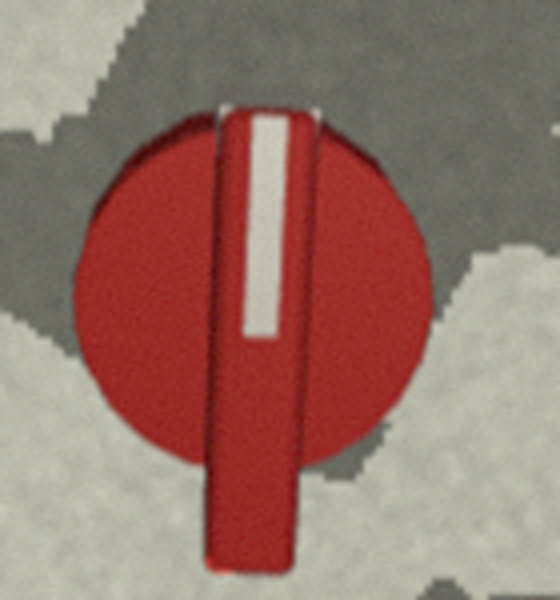

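```bash
python3 -m pendant '[12,-4,-20,-0.03,85, 0,0,-30,0,85, 0,0,-30,0,85, 0,0,-25,0,85, 0,0,-20,0,85, 0,0,0,0,85, 0,0,0,0,85]'
```

```text
time: 1.83
tool_pos: [612.5, -268.4, 94.3]
tcp_rot: [-179.6, -0.0, 89.6]
ft_force: [0.1, -0.4, 1.3]
finger_gap: 85.0
```

```bash
python3 -m pendant '[2,0,-20,0,85, 0,0,-20,0,85, 0,0,-12,0,85, 0,0,0,0,85, 0,0,0,0,85]'
```

```text
time: 2.25
tool_pos: [617.3, -271.6, 48.7]
tcp_rot: [180.0, 0.2, 89.6]
ft_force: [0.4, 0.2, -0.1]
finger_gap: 85.0
```

```bash
python3 -m pendant '[-2.5,3,-10,0,85, 0,0,0,0,85, 0,0,0,0,85]'
```

```text
time: 2.5
tool_pos: [616.7, -269.7, 42.5]
tcp_rot: [179.7, 0.4, 89.5]
ft_force: [0.9, 0.3, 0.8]
finger_gap: 85.0
```

```bash
python3 -m pendant '[-2,1.5,-6,0,85, 0,0,0,0,85, 0,0,0,0,40, 0,0,0,0,15, 0,0,0,0,10, 0,0,0,0,10, 0,0,0,0,10,0,0,0,0,10]' 60
```

```text
time: 3.17
tool_pos: [616.0, -268.7, 38.9]
tcp_rot: [179.5, 0.5, 89.6]
ft_force: [-1.0, 0.2, -1.4]
finger_gap: 17.1
```

```bash
python3 -m pendant '[0,0,25,0,10, 0,0,38,0,10, 0,0,40,0,10, 0,0,40,0,10, 0,0,40,0,10, -5,20,37,0,10, -10,35,20,0,10, -10,36,0,0,10, -10,36,0,0,10, -10,36,0,0,10, -10,36,0,0,10, -10,36,0,0,10]'
python3 -m pendant '[0,36,5,0,10, 0,25,5,0,10, 0,0,0,0,10, 0,0,0,0,10, 0,0,0,0,10]'
python3 - <<'E'
from h import *
s=sensors.sense(); print(s["tool_pos"],s["tcp_rot"],s["joint_pos"],s["time"])
d=viewer.snapshot("wrist"); cv2.imwrite("pics/w3.png",d["frame"]); pickle.dump(d,open("w3.pkl","wb"))
E
```

```text
time: 4.17
tool_pos: [539.8, -30.0, 280.2]
tcp_rot: [-179.9, 0.2, 88.9]
ft_force: [-0.5, 0.4, -1.9]
finger_gap: 17.4
time: 4.58
tool_pos: [535.4, 41.5, 289.2]
tcp_rot: [-179.7, -0.0, 89.4]
ft_force: [1.1, -0.5, -2.9]
finger_gap: 17.0
[535.41121672  41.45795791 289.21092996] [-1.79732831e+02 -6.99731956e-03  8.93629685e+01] [-1.04678610e+00 -3.04281824e+00  9.00551667e+01  5.09462871e-03
  9.32548638e+01 -4.09493520e-01] 4.5833
```

View pics/w3.png

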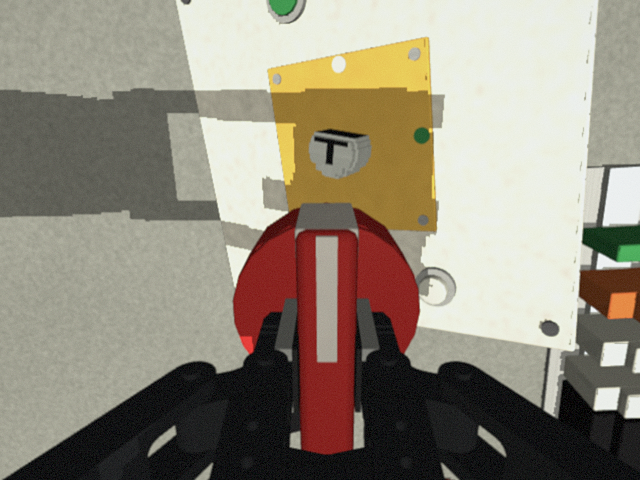

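```bash
python3 - <<'E'
from h import *
d=pickle.load(open("w3.pkl","rb"))
f=d["frame"]; hsv=cv2.cvtColor(f,cv2.COLOR_BGR2HSV)
m=((hsv[...,0]>15)&(hsv[...,0]<35)&(hsv[...,1]>100)).astype(np.uint8); m=cv2.morphologyEx(m,cv2.MORPH_OPEN,np.ones((3,3)))
n,l,st,c=cv2.connectedComponentsWithStats(m); i=1+np.argmax(st[1:,4]); m=(l==i)
vv,uu=np.nonzero(m); k=(vv<200); vv,uu=vv[k],uu[k]
idx=np.random.default_rng(0).choice(len(vv),2500,replace=False)
P=np.array([pt(d,u,v) for u,v in zip(uu[idx],vv[idx])])
c0=np.median(P,0)
for _ in range(4):
    c0=P.mean(0); U,S,V=np.linalg.svd(P-c0); n=V[2]*np.sign(V[2][2]); r=(P-c0)@n; P=P[abs(r)<3*max(0.7,np.median(abs(r)))]
print("n",n,"tilt",np.degrees(np.arccos(n[2])),"azim upslope",np.degrees(np.arctan2(-n[1],-n[0])),len(P),np.std(r))
# corners of yellow
for nm,u,v in [("cornTL",268,69),("cornTR",428,38),("cornBR",436,231),("white",339,65),("green",422,135)]:
    print(nm,onplane(d,u,v,c0,n).round(1))
crop(d,340,150,50,38,8,"pics/w3c.png")
pickle.dump((c0,n),open("plane.pkl","wb"))
E
```

```text
n [-0.49643715 -0.05356953  0.86641818] tilt 29.9549602616129 azim upslope 6.15884080200119 2470 0.6493327029411692
cornTL [495.5 145.7 114.4]
cornTR [594.4 155.9 171.8]
cornBR [606.7  42.3 171.7]
white [544.9 145.1 142.7]
green [594.8 102.6 168.7]
```

View pics/w3c.png

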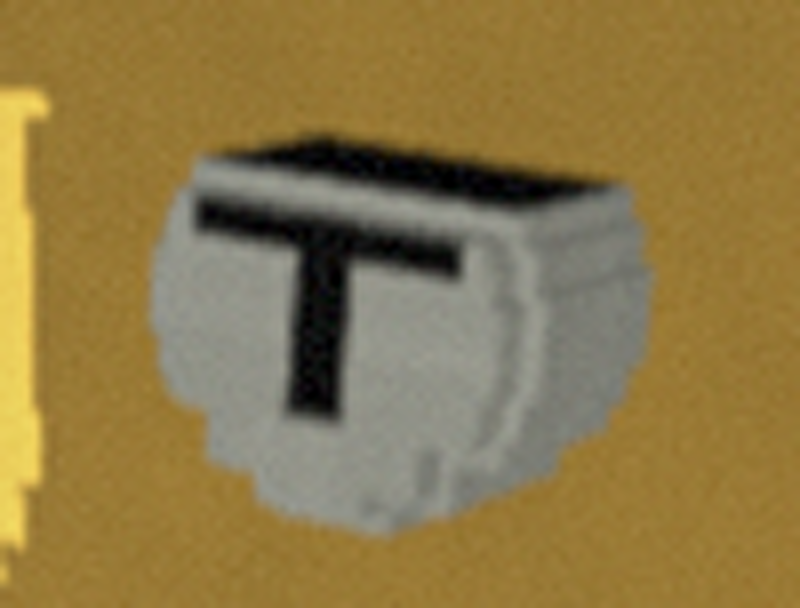

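```bash
python3 - <<'E'
from h import *
d=pickle.load(open("w3.pkl","rb")); c0,n=pickle.load(open("plane.pkl","rb"))
tp=c0+24*n
az=np.arctan2(-n[1],-n[0]); 
yc=np.array([-np.sin(az),np.cos(az),0]); up=np.cross(yc,n)
W=lambda cx,cy:(290+cx/8,112+cy/8)
A=onplane(d,*W(197,213),tp,n);B=onplane(d,*W(460,260),tp,n)
e=(B-A)/np.linalg.norm(B-A); print("len",np.linalg.norm(B-A))
print("crossbar angle vs upslope deg",np.degrees(np.arctan2(e@yc,e@up)))
A2=onplane(d,*W(320,235),tp,n);B2=onplane(d,*W(315,415),tp,n); e2=(A2-B2); print("stem vs +y deg",np.degrees(np.arctan2(e2@up,e2@yc)))
# flat on plate: base edge (325,138)-(610,188)
A3=onplane(d,*W(325,138),c0,n);B3=onplane(d,*W(612,188),c0,n);e3=B3-A3;print(np.linalg.norm(e3),np.degrees(np.arctan2(e3@yc,e3@up)), (A3+B3)/2)
TL=onplane(d,268,69,c0,n);BR=onplane(d,436,231,c0,n)
print("plate ctr",(TL+BR)/2, "edge dir", [np.degrees(np.arctan2(*( (onplane(d,428,38,c0,n)-TL)@np.array([yc,up]).T)))])
# tip outline ellipse: fit left/bottom points on tip plane (radius 16.2)
pts=[(150,290),(160,370),(205,440),(185,190)]
Q=[onplane(d,*W(*p),tp,n) for p in pts]
X=np.array([[q@yc,q@up] for q in Q]);M=np.c_[2*X,np.ones(len(X))];s=np.linalg.lstsq(M,(X**2).sum(1),rcond=None)[0];print("rad",np.sqrt(s[2]+s[0]**2+s[1]**2)); ctr=s[0]*yc+s[1]*up+(tp@n)*n; print("axis base from tip",ctr-24*n)
print("T mid",(A+B)/2-24*n,A2-24*n)
E
```

```text
len 23.665537601694098
crossbar angle vs upslope deg -12.530668836248106
stem vs +y deg 9.5308627445326
27.091461583212016 -13.027602798599904 [550.88670525 103.37954232 143.55957538]
plate ctr [551.07199741  94.00800416 143.08631317] edge dir [np.float64(-0.2299711377338561)]
rad 13.506095343801055
axis base from tip [548.36074906  93.94839723 141.52914651]
T mid [551.01058652 100.32081712 143.44143935] [550.55031817 100.38673327 143.18179197]
```

```bash
python3 -m pendant '[30,5,10,-0.05,10, 38,6,10,-0.05,10, 38,6,5,0,10, 38,6,0,0,10, 38,6,0,0,10, 38,6,0,0,10, 38,6,0,0,10, 38,6,0,0,10, 25,3,0,0,10, 10,1,0,0,10, 0,0,0,0,10]'
python3 -c "
from h import *
s=sensors.sense(); print(s['tool_pos'],s['tcp_rot'],s['joint_pos'],s['time'])"
```

```text
time: 5.55
tool_pos: [840.1, 68.6, 297.5]
tcp_rot: [-178.4, 0.4, 82.2]
ft_force: [0.4, -0.0, -4.5]
finger_gap: 17.2
[840.06428782  68.64753696 297.50136671] [-178.44118416    0.36220438   82.1525229 ] [  1.23738295  59.01354181   8.57564423  -0.12197545 114.00721626
   9.04171397] 5.55
```

```bash
python3 -m pendant '[20,4,0,0,10, 20,4,0,0,10, 20,4,0,0,10, 0,0,0,0,10]'
python3 -c "
from h import *
s=sensors.sense(); print(s['tool_pos'],s['tcp_rot'],s['joint_pos'],s['time'])"
```

```text
time: 5.88
tool_pos: [861.4, 70.7, 260.6]
tcp_rot: [-178.7, 0.2, 81.8]
ft_force: [-0.3, 1.0, -2.4]
finger_gap: 16.9
[861.42579562  70.666566   260.57366187] [-178.72580417    0.2408818    81.75097046] [ 1.30468674e+00  6.56384097e+01  1.85487065e+00 -2.84366941e-02
  1.13803217e+02  9.54521229e+00] 5.8833
```

```bash
python3 -m pendant '[35,3,20,0,10, 35,3,20,0,10, 35,3,20,0,10, 35,3,20,0,10]'
python3 -c "
from h import *
s=sensors.sense(); print(s['tool_pos'],s['tcp_rot'],s['joint_pos'],s['time'])"
```

```text
time: 6.22
tool_pos: [891.4, 72.2, 308.0]
tcp_rot: [174.0, -1.4, 81.7]
ft_force: [0.0, -0.1, -2.2]
finger_gap: 17.1
[891.43159217  72.23780618 307.9629147 ] [174.04802086  -1.35996953  81.74576929] [  1.20485785  62.97420657   1.28242517   0.37983084 109.64859194
   9.67655581] 6.2167
```

```bash
python3 -m pendant '[35,2,20,-0.05,10, 35,2,20,0,10, 35,2,20,0,10, 35,2,20,0,10, 35,2,20,0,10, 35,2,20,0,10]'
python3 -c "
from h import *
s=sensors.sense(); print(s['tool_pos'],s['tcp_rot'],s['joint_pos'],s['time'])"
```

```text
time: 6.72
tool_pos: [941.8, 72.0, 375.4]
tcp_rot: [162.6, -4.4, 79.8]
ft_force: [-0.3, 0.4, -2.4]
finger_gap: 17.3
[941.77342391  72.04198087 375.4213081 ] [162.60359542  -4.36207651  79.75296972] [  0.97921857  59.44611191   1.28847602   0.75885344 101.36084768
  12.16060375] 6.7167
```

```bash
cat >> h.py <<'E'
from scipy.spatial.transform import Rotation as Ro
def tool():
    s=sensors.sense(); R=Ro.from_euler("xyz",s["tcp_rot"],degrees=True).as_matrix(); z=-R[:,2]
    az=np.arctan2(-z[1],-z[0]); y=np.array([-np.sin(az),np.cos(az),0]); up=np.cross(y,z); hx=R[:,0]
    print("t",round(s["time"],2),"p",s["tool_pos"].round(1),"tilt %.2f az %.2f theta %.2f"%(np.degrees(np.arccos(z[2])),np.degrees(az),np.degrees(np.arctan2(hx@up,hx@y))),"q",s["joint_pos"].round(1),"F",s["ft_force"].round(1),"gap %.1f"%s["finger_gap"])
    return s,R
E
python3 -m pendant '[35,2,20,0,10, 35,2,20,0,10, 35,2,20,0,10, 35,2,20,0,10, 35,2,20,0,10]'
python3 -c "
from h import *
tool()"
```

```text
time: 7.13
tool_pos: [987.6, 71.8, 419.2]
tcp_rot: [153.3, -6.5, 81.0]
ft_force: [0.9, 0.9, -2.5]
finger_gap: 17.3
t 7.13 p [987.6  71.8 419.2] tilt 27.45 az 3.71 theta 14.26 q [ 0.7 58.   1.3  1.4 93.3 11.7] F [ 0.9  0.9 -2.5] gap 17.3
```

```bash
python3 -m pendant '[35,2,20,0,10, 0,0,0,0,10, 0,0,0,0,10]'
python3 -c "
from h import *
tool()"
```

```text
time: 7.38
tool_pos: [997.5, 71.6, 430.6]
tcp_rot: [151.1, -6.9, 81.4]
ft_force: [0.2, -0.2, -2.3]
finger_gap: 17.4
t 7.38 p [997.5  71.6 430.6] tilt 29.64 az 3.72 theta 14.12 q [ 0.6 57.7  1.3  1.5 91.4 11.4] F [ 0.2 -0.2 -2.3] gap 17.4
```

```bash
python3 -m pendant '[-25,0,-5,0,10, -38,1,-8,0.02,10, -40,1,-8,0.02,10, -40,1,-8,0,10, -40,2,-8,0,10, -40,2,-8,0,10, -40,2,-8,0,10, -40,2,-8,0,10, -40,2,-8,0,10, -40,2,-8,0,10, -40,2,-8,0,10, -30,2,-5,0,10]'
python3 -c "
from h import *
tool()"
```

```text
time: 8.38
tool_pos: [623.0, 87.2, 351.3]
tcp_rot: [151.5, -6.7, 82.8]
ft_force: [-0.5, 0.8, -2.9]
finger_gap: 17.4
t 8.38 p [623.   87.2 351.3] tilt 29.22 az 4.91 theta 13.86 q [  2.7 -17.1 100.9   1.2  67.   11.4] F [-0.5  0.8 -2.9] gap 17.4
```

```bash
python3 -m pendant '[-35,0,-15,0.02,10, -35,0,-25,0,10, -35,0,-30,0,10, -10,0,-20,0,10, 0,0,0,0,10, 0,0,0,0,10]'
python3 - <<'E'
from h import *
tool()
d=viewer.snapshot("wrist"); cv2.imwrite("pics/w4.png",d["frame"]); pickle.dump(d,open("w4.pkl","wb"))
E
```

```text
time: 8.88
tool_pos: [500.4, 88.4, 262.8]
tcp_rot: [151.1, -6.7, 84.3]
ft_force: [0.1, -0.1, -1.4]
finger_gap: 17.1
t 8.88 p [500.4  88.4 262.8] tilt 29.56 az 6.24 theta 13.69 q [  3.1 -38.8 125.1   1.7  64.2  10.2] F [ 0.1 -0.1 -1.4] gap 17.1
```

View pics/w4.png

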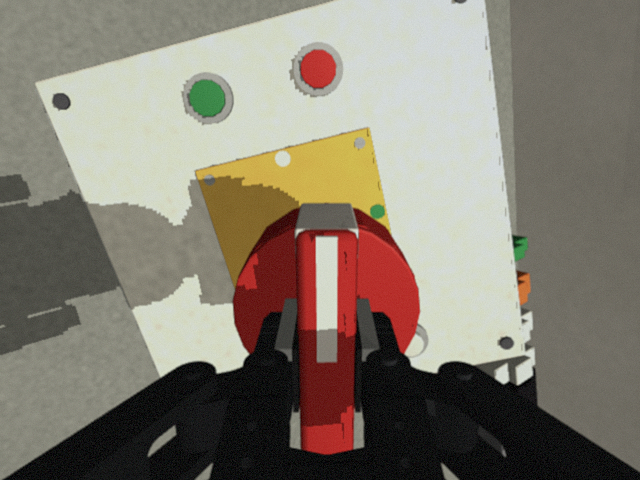

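```bash
python3 - <<'E'
from h import *
d=pickle.load(open("w4.pkl","rb")); s,R=tool()
hsv=cv2.cvtColor(d["frame"],cv2.COLOR_BGR2HSV)
m=((hsv[...,0]>15)&(hsv[...,0]<35)&(hsv[...,1]>100))
vv,uu=np.nonzero(m); k=(vv<225)&(uu>190)&(uu<400); vv,uu=vv[k],uu[k]
P=np.array([pt(d,u,v) for u,v in zip(uu,vv)])
for _ in range(5):
    c0=np.median(P,0) if _==0 else P.mean(0); U,S,V=np.linalg.svd(P-c0,full_matrices=False); n=V[2]*np.sign(V[2][2]); r=(P-c0)@n; P=P[abs(r)<3*max(.7,np.median(abs(r)))]
print("n",n,"tilt",np.degrees(np.arccos(n[2])),"az",np.degrees(np.arctan2(-n[1],-n[0])))
az=np.radians(6.0);yc=np.array([-np.sin(az),np.cos(az),0]); up=np.cross(yc,n)
TL=onplane(d,196,170,c0,n);TR=onplane(d,369,128,c0,n)
print(TL,TR,np.linalg.norm(TR-TL),"ctr",(TL+TR)/2-58*yc,"up dir az",np.degrees(np.arctan2(*((TR-TL)@np.array([yc,up]).T))))
for u,v in [(283,158),(377,211)]: print(onplane(d,u,v,c0,n))
# handle in tool frame
vv,uu=np.mgrid[200:460,225:425]; Q=np.array([pt(d,u,v) for u,v in zip(uu.ravel(),vv.ravel())])
red=(((hsv[...,0]<8)|(hsv[...,0]>172))&(hsv[...,1]>120))[200:460,225:425].ravel()
L=(Q-s["tool_pos"])@R
for lo,hi,nm in [(-45,-22,"top"),(0,16,"skirt")]:
    T=L[red&(L[:,2]>lo)&(L[:,2]<hi)]; print(nm,len(T),np.median(T,0),T.min(0),T.max(0))
    if len(T)>20: print(cv2.minAreaRect(T[:,:2].astype(np.float32)),cv2.minEnclosingCircle(T[:,:2].astype(np.float32)))
E
```

```text
t 8.93 p [500.6  88.3 262.8] tilt 29.52 az 6.24 theta 13.69 q [  3.1 -38.7 125.    1.7  64.2  10.2] F [ 0.   0.3 -3.1] gap 17.2
n [-0.06063278 -0.98153156  0.18143719] tilt 79.54651677827194 az 86.465122779577
[472.04951646 150.70240191 231.39049802] [519.59657717 156.5869434  279.11375537] 67.62292586824611 ctr [501.88569769  95.96240272 255.2521267 ] up dir az 3.0672482008583826
[504.97338931 149.9720719  238.44210628]
[-910.1184823   631.51837339 2370.59561844]
top 10023 [  4.65003028   0.67856215 -30.64948074] [-32.76756349 -23.68344607 -44.78439966] [ 44.83690422  27.01578959 -22.06501884]
((5.644359588623047, 1.14447021484375), (75.99732208251953, 46.344295501708984), 23.59540557861328) ((6.215326309204102, 0.7331128716468811), 39.011192321777344)
skirt 9578 [ 12.86448733 -11.5635382    7.07594889] [-18.53179724 -36.39005571   4.42473511] [35.44634761 37.27567383 15.96049733]
((8.46653938293457, 0.4481925964355469), (53.935272216796875, 73.6684341430664), 0.05709721893072128) ((0.7944784164428711, 0.4960921108722687), 37.24466323852539)
```

```bash
python3 - <<'E'
from h import *
d=pickle.load(open("w4.pkl","rb"))
vv,uu=[a.ravel() for a in np.mgrid[140:205,212:360]]
P=np.array([pt(d,u,v) for u,v in zip(uu,vv)]); P=P[np.abs((P-[551,94,143])@[-.497,-.053,.866])<6]
for _ in range(5):
    c0=P.mean(0); U,S,V=np.linalg.svd(P-c0,full_matrices=False); n=V[2]*np.sign(V[2][2]); r=(P-c0)@n; P=P[abs(r)<3*max(.7,np.median(abs(r)))]
az=np.arctan2(-n[1],-n[0])
print(len(P),"n",n,"tilt",np.degrees(np.arccos(n[2])),"az",np.degrees(az), "old ctr offset",(np.array([551,94,143.1])-c0)@n)
yc=np.array([-np.sin(az),np.cos(az),0]); up=np.cross(yc,n)
TL=onplane(d,196,170,c0,n);TR=onplane(d,369,128,c0,n)
print(np.linalg.norm(TR-TL),"ctr",(TL+TR)/2-58*yc,"ang",np.degrees(np.arctan2(*((TR-TL)@np.array([yc,up]).T))))
for u,v in [(283,158),(377,211)]: print(onplane(d,u,v,c0,n))
E
```

```text
8007 n [-0.49800689 -0.04985662  0.86573867] tilt 30.032840493876275 az 5.716964500108258 old ctr offset -0.13917466080067803
114.1885987177176 ctr [550.37588794  93.45728583 142.87049039] ang 0.06638503908189002
[544.95505521 145.66602471 142.7588393 ]
[594.37567247 102.50336689 168.70184539]
```

```bash
python3 -m pendant '[4,0.5,-22,0,10, 5,0.5,-22,0,10, 0,0,0,0,10, 0,0,0,0,10, 0,0,0,0,10]'
python3 - <<'E'
from h import *
s,R=tool(); n=np.array([-.497,-.052,.866]); b=np.array([550.6,93.7,143.0])
o=s["tool_pos"]+39.2*R[:,2]-b; print("height",o@n,"lateral",(o-(o@n)*n).round(1))
E
```

```text
time: 9.35
tool_pos: [517.4, 89.3, 230.7]
tcp_rot: [150.4, -6.8, 84.4]
ft_force: [-0.5, -0.2, -2.1]
finger_gap: 17.1
t 9.35 p [517.4  89.3 230.7] tilt 30.30 az 6.12 theta 13.57 q [  3.1 -35.5 126.7   1.8  58.6  10.1] F [-0.5 -0.2 -2.1] gap 17.1
height 53.457176937692985 lateral [13.   0.5  7.5]
```

```bash
cat >> h.py <<'E'
def where():
    s,R=tool(); n=np.array([-.497,-.052,.866]); b=np.array([550.6,93.7,143.0])
    o=s["tool_pos"]+39.2*R[:,2]-b; print("height %.1f"%(o@n),"lateral",(o-(o@n)*n).round(1))
E
python3 -m pendant '[-6,0,-10,0,10, -3,0,-8,0,10, 0,0,0,0,10, 0,0,0,0,10]'
python3 -c "
from h import *
where()"
```

```text
time: 9.68
tool_pos: [510.1, 89.3, 217.1]
tcp_rot: [150.0, -6.8, 84.4]
ft_force: [0.1, 0.4, -1.5]
finger_gap: 17.2
t 9.68 p [510.1  89.3 217.1] tilt 30.66 az 6.08 theta 13.53 q [  3.2 -37.  129.1   1.7  57.3  10.1] F [ 0.1  0.4 -1.5] gap 17.2
height 45.3 lateral [1.9 0.1 1.1]
```

```bash
python3 -m pendant '[2,0.5,-8,0,10, 3,0.5,-6,0,10, 0,0,0,0,10, 0,0,0,0,10]'
python3 -c "
from h import *
where()"
```

```text
time: 10.02
tool_pos: [515.7, 90.4, 202.3]
tcp_rot: [150.0, -6.9, 84.4]
ft_force: [-0.3, -0.5, -2.5]
finger_gap: 16.9
t 10.02 p [515.7  90.4 202.3] tilt 30.75 az 6.08 theta 13.52 q [  3.4 -35.3 129.7   1.7  54.9  10.2] F [-0.3 -0.5 -2.5] gap 16.9
height 29.7 lateral [-0.2  0.4 -0.1]
```

```bash
python3 -m pendant '[2,0.2,-3.5,0,10, 2,0.2,-3.5,0,10, 0,0,0,0,10]'
python3 -c "
from h import *
where()"
```

```text
time: 10.27
tool_pos: [520.1, 90.9, 194.5]
tcp_rot: [150.0, -6.9, 84.4]
ft_force: [-0.4, -0.6, -3.0]
finger_gap: 17.3
t 10.27 p [520.1  90.9 194.5] tilt 30.73 az 6.08 theta 13.52 q [  3.4 -34.  129.7   1.7  53.6  10.2] F [-0.4 -0.6 -3. ] gap 17.3
height 20.7 lateral [-0.3  0.4 -0.1]
```

Height is 20.7 mm, below the 24 mm tip, with no contact force, so the bore is entering the lead-in.

```bash
python3 -m pendant '[2,0.2,-3.5,0,10, 2,0.2,-3.5,0,10, 0,0,0,0,10]'
python3 -c "
from h import *
where()"
```

```text
time: 10.52
tool_pos: [524.5, 91.3, 186.6]
tcp_rot: [150.0, -6.9, 84.4]
ft_force: [-0.2, -0.0, -2.5]
finger_gap: 17.6
t 10.52 p [524.5  91.3 186.6] tilt 30.71 az 6.07 theta 13.52 q [  3.4 -32.6 129.6   1.7  52.3  10.2] F [-0.2 -0.  -2.5] gap 17.6
height 11.7 lateral [-0.4  0.3 -0.2]
```

```bash
python3 -m pendant '[2,0.2,-3.5,0,10, 2,0.2,-3.5,0,10, 0,0,0,0,10]'
python3 -c "
from h import *
where()"
```

```text
time: 10.77
tool_pos: [529.0, 91.7, 178.9]
tcp_rot: [150.0, -6.9, 84.4]
ft_force: [-0.9, -0.9, -3.3]
finger_gap: 17.3
t 10.77 p [529.   91.7 178.9] tilt 30.71 az 6.07 theta 13.52 q [  3.5 -31.2 129.5   1.7  51.   10.2] F [-0.9 -0.9 -3.3] gap 17.3
height 2.7 lateral [-0.3  0.3 -0.2]
```

```bash
python3 -m pendant '[1,0.1,-2,0,10, 1,0.1,-2,0,10, 0,0,0,0,10]'
python3 -c "
from h import *
where()"
```

```text
time: 11.02
tool_pos: [531.1, 92.3, 177.1]
tcp_rot: [150.0, -6.9, 84.4]
ft_force: [-1.7, -1.0, -5.3]
finger_gap: 17.0
t 11.02 p [531.1  92.3 177.1] tilt 30.68 az 6.13 theta 13.53 q [  3.5 -30.6 129.3   1.7  50.6  10.2] F [-1.7 -1.  -5.3] gap 17.0
height 0.1 lateral [0.4 0.8 0.3]
```

```bash
python3 -m pendant '[1.5,0,-2.6,0,10, 1,0,-2,0,10, 0,0,0,0,10]'
python3 -c "
from h import *
where()"
python3 -m pendant '[0,0,0,0,40, 0,0,0,0,60, 0,0,0,0,60, 0,0,0,0,60]'
python3 - <<'E'
from h import *
where()
d=viewer.snapshot("wrist"); cv2.imwrite("pics/w5.png",d["frame"])
d=viewer.snapshot("scene"); crop(d,365,195,60,45,6,"pics/s5.png")
E
```

```text
time: 11.27
tool_pos: [531.4, 92.7, 176.9]
tcp_rot: [150.3, -6.8, 84.5]
ft_force: [-0.4, -0.4, -4.8]
finger_gap: 17.1
t 11.27 p [531.4  92.7 176.9] tilt 30.38 az 6.19 theta 13.48 q [  3.5 -30.2 129.    1.7  50.9  10.1] F [-0.4 -0.4 -4.8] gap 17.1
height -0.2 lateral [0.4 1.1 0.3]
time: 11.6
tool_pos: [533.5, 92.9, 180.1]
tcp_rot: [150.0, -6.8, 84.6]
ft_force: [-0.4, 0.5, 0.2]
finger_gap: 60.1
t 11.6 p [533.5  92.9 180.1] tilt 30.74 az 6.17 theta 13.46 q [  3.5 -30.3 128.8   1.7  50.7  10.1] F [-0.4  0.5  0.2] gap 60.1
height 1.4 lateral [3.6 1.5 2.1]
```

View pics/w5.png

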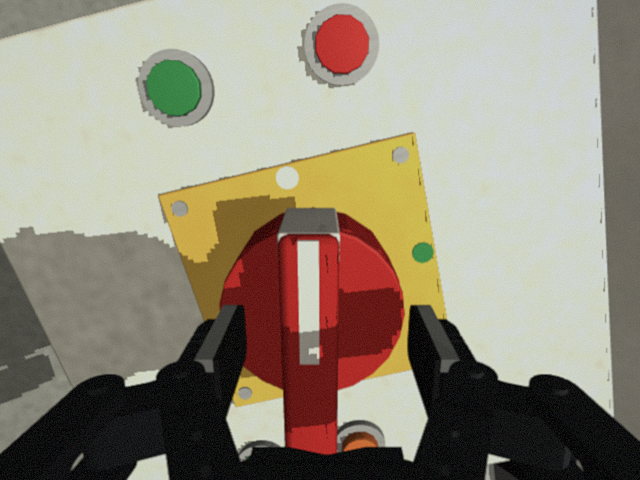

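View pics/s5.png

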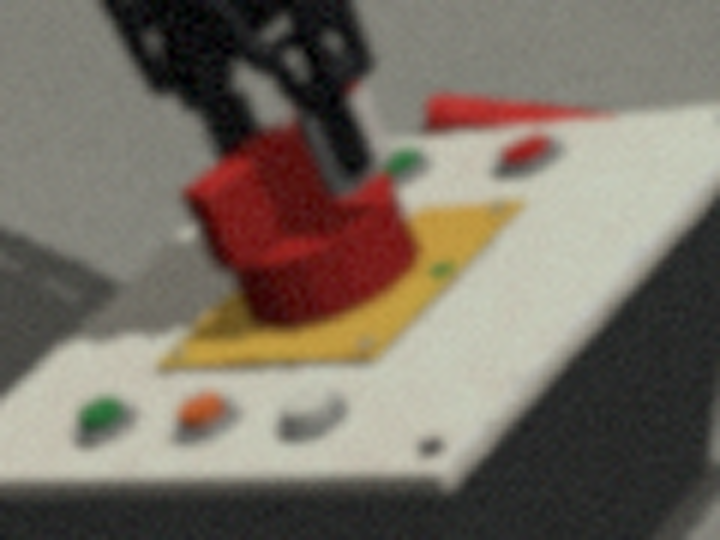

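```bash
cat >> h.py <<'E'
def handle(d,tiltshow=True):
    n=np.array([-.4975,-.0515,.866]); b=np.array([550.6,93.7,143.0]); yc=np.array([-.103,.9947,0]); yc-=n*(yc@n); yc/=np.linalg.norm(yc); up=np.cross(yc,n)
    vv,uu=[a.ravel() for a in np.mgrid[0:480:2,0:640:2]]; ok=d["z_map"][vv,uu]>0; vv,uu=vv[ok],uu[ok]
    p=cv2.undistortPoints(np.c_[uu,vv].astype(float)[:,None],K(d),dist(d))[:,0]; z=d["z_map"][vv,uu].astype(float)
    Pc=np.c_[p*z[:,None],z]; P=(Pc-d["view"][:3,3])@d["view"][:3,:3]
    L=(P-b)@np.array([up,-yc,n]).T   # right-handed? up, -y, n
    hsv=cv2.cvtColor(d["frame"],cv2.COLOR_BGR2HSV)[vv,uu]; red=((hsv[:,0]<9)|(hsv[:,0]>170))&(hsv[:,1]>110)
    r=np.hypot(L[:,0],L[:,1])<60
    pl=L[(hsv[:,0]>15)&(hsv[:,0]<35)&(hsv[:,1]>100)&r&(abs(L[:,2])<12)]; print("plate h",np.median(pl[:,2]).round(2) if len(pl) else None)
    for nm,a,c in [("skirt",27,37),("top",64,77)]:
        T=L[red&r&(L[:,2]>a)&(L[:,2]<c)]
        if len(T)<30: print(nm,len(T)); continue
        A=np.c_[T[:,:2],np.ones(len(T))]; w=np.linalg.lstsq(A,T[:,2],rcond=None)[0]
        g=abs(T[:,2]-A@w)<1.5; w=np.linalg.lstsq(A[g],T[g,2],rcond=None)[0]
        print(nm,len(T),"h@axis %.2f slope %.3f %.3f"%(w[2],w[0],w[1]),"rect(up,-y)",[np.round(x,1) for x in cv2.minAreaRect(T[:,:2].astype(np.float32))])
E
python3 - <<'E'
from h import *
handle(viewer.snapshot("wrist"))
E
```

```text
plate h -0.14
skirt 3347 h@axis 31.76 slope -0.001 -0.002 rect(up,-y) [array([-1.4, -0.7]), array([73.3, 69.5]), np.float64(13.0)]
top 2451 h@axis 69.51 slope -0.008 0.000 rect(up,-y) [array([ 1.7, -4.6]), array([65. , 65.7]), np.float64(54.4)]
```

Handle measured fully home: skirt top is 31.9 mm above the plate, slope ≈0. Now I'll back off along the shaft, close the fingers, and push the pointer end round.

```bash
python3 -m pendant '[-8,-1,13,0,60, -9,-1,15,0,60, -9,-1,15,0,60, -4,0,7,0,0, 0,0,0,0,0, 0,0,0,0,0, 0,0,0,0,0]'
cat >> h.py <<'E'
def tp():
    s,R=tool(); n=np.array([-.4975,-.0515,.866]); b=np.array([550.6,93.7,143.0]); yc=np.array([-.103,.9947,0]); up=np.cross(yc,n); up/=np.linalg.norm(up)
    o=s["tool_pos"]-b; print("up %.1f y %.1f h %.1f"%(o@up,o@yc,o@n)); return up,yc,n,o
E
python3 -c "
from h import *
up,yc,n,o=tp(); print(up,yc,n)
w=-26*up+45*yc+n*80; print('delta',w-o)
handle(viewer.snapshot('wrist'))"
```

```text
time: 12.33
tool_pos: [501.7, 89.7, 229.2]
tcp_rot: [150.1, -6.8, 84.5]
ft_force: [-1.0, 0.0, -0.0]
finger_gap: 11.3
t 12.33 p [501.7  89.7 229.2] tilt 30.57 az 6.17 theta 13.48 q [  3.3 -39.1 129.1   1.7  59.5  10.2] F [-1.  0. -0.] gap 11.3
up 0.6 y 1.0 h 99.1
[0.86134492 0.08919124 0.50012984] [-0.103   0.9947  0.    ] [-0.4975 -0.0515  0.866 ]
delta [-17.92329925  42.34449261 -29.87668823]
plate h -0.15
skirt 2061 h@axis 31.78 slope -0.002 -0.002 rect(up,-y) [array([-0.7, -2.7]), array([73.6, 67.9]), np.float64(23.3)]
top 1298 h@axis 69.54 slope -0.012 -0.002 rect(up,-y) [array([-1.6, -0.3]), array([18. , 89.1]), np.float64(13.9)]
```

```bash
python3 -m pendant '[-8,14,-5,0,0, -8,14,-5,0,0, -9,14,-5,0,0, 0,0,0,0,0, 0,0,0,0,0]'
python3 -c "
from h import *
up,yc,n,o=tp(); w=-28*up+44*yc+n*42; print('delta',w-o)
d=viewer.snapshot('wrist'); cv2.imwrite('pics/w6.png',d['frame'])"
```

```text
time: 12.8
tool_pos: [475.4, 132.1, 208.1]
tcp_rot: [150.5, -6.7, 84.4]
ft_force: [-0.3, -0.3, -0.1]
finger_gap: 0.1
t 12.8 p [475.4 132.1 208.1] tilt 30.17 az 6.00 theta 13.39 q [ 11.7 -41.  132.2  -3.3  58.8  20. ] F [-0.3 -0.3 -0.1] gap 0.1
up -28.8 y 45.9 h 91.8
delta [ 25.67596214   0.7429375  -42.74996102]
```

View pics/w6.png

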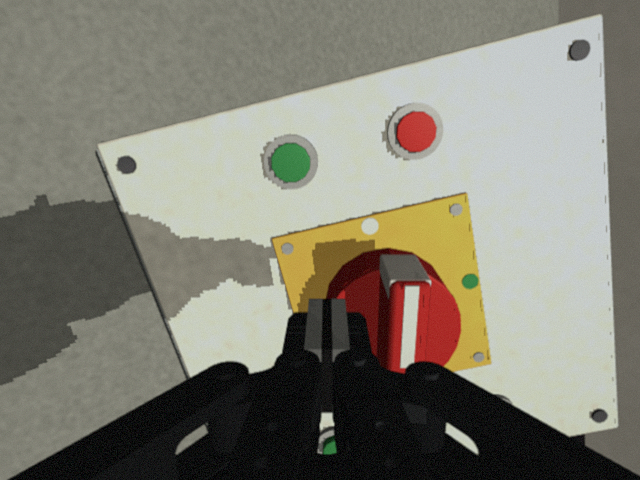

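```bash
python3 -m pendant '[6,-2,-12,0,0, 7,-2,-12,0,0, 7,-1,-12,0,0, 4,0,-5,0,0, 0,0,0,0,0, 0,0,0,0,0]'
python3 -c "
from h import *
up,yc,n,o=tp(); w=-28*up+40*yc+n*42; print('delta',w-o)
d=viewer.snapshot('wrist'); cv2.imwrite('pics/w7.png',d['frame'])"
```

```text
time: 13.35
tool_pos: [502.7, 123.5, 166.3]
tcp_rot: [150.5, -6.6, 84.2]
ft_force: [-0.1, 0.1, 0.3]
finger_gap: -0.2
t 13.35 p [502.7 123.5 166.3] tilt 30.19 az 5.77 theta 13.31 q [  9.4 -33.7 132.3  -2.4  51.3  18. ] F [-0.1  0.1  0.3] gap -0.2
up -27.0 y 34.6 h 42.5
delta [-1.22035574  5.30480519 -0.93645542]
```

View pics/w7.png

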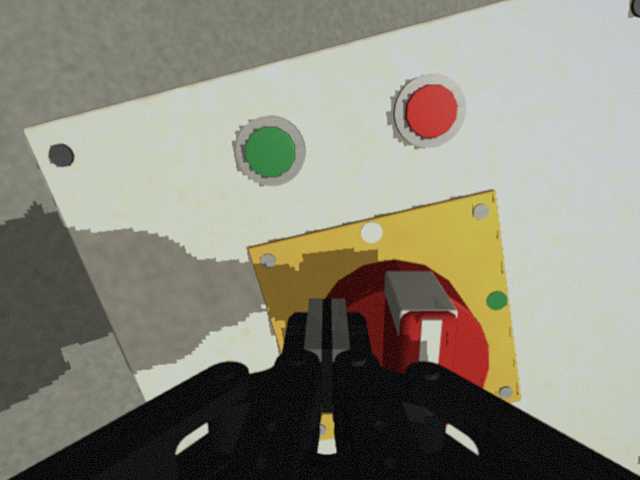

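```bash
python3 -m pendant '[5,2,3,0,0, 5,2,3,0,0, 5,1,3,0,0, 5,1,3,0,0, 0,0,0,0,0]'
python3 -c "
from h import *
tp(); handle(viewer.snapshot('wrist'))"
```

```text
time: 13.82
tool_pos: [519.8, 130.3, 177.1]
tcp_rot: [151.2, -6.5, 84.1]
ft_force: [-0.8, -0.6, 0.4]
finger_gap: 0.2
t 13.82 p [519.8 130.3 177.1] tilt 29.52 az 5.84 theta 13.38 q [ 10.  -29.6 128.3  -2.6  51.9  18.6] F [-0.8 -0.6  0.4] gap 0.2
up -6.2 y 39.6 h 42.9
plate h -0.14
skirt 217 h@axis 32.40 slope -0.013 0.033 rect(up,-y) [array([10. ,  1.7]), array([47.1, 70.9]), np.float64(24.5)]
top 282 h@axis 76.59 slope -0.069 0.143 rect(up,-y) [array([  6.2, -43.3]), array([46.4, 11.2]), np.float64(27.4)]
```

```bash
python3 -m pendant '[5,0.5,3,0,0, 5,0.5,3,0,0, 5,-1,3,0,0, 0,0,0,0,0]'
python3 -c "
from h import *
tp(); d=viewer.snapshot('wrist');handle(d); cv2.imwrite('pics/w8.png',d['frame'])"
```

```text
time: 14.2
tool_pos: [525.4, 132.5, 177.0]
tcp_rot: [152.8, -6.4, 84.2]
ft_force: [-0.5, 0.7, -0.3]
finger_gap: 0.1
t 14.2 p [525.4 132.5 177. ] tilt 27.91 az 6.32 theta 13.71 q [  9.9 -26.9 125.9  -2.1  53.1  18.1] F [-0.5  0.7 -0.3] gap 0.1
up -1.2 y 41.2 h 39.9
plate h -0.13
skirt 41 h@axis 32.23 slope -0.043 0.087 rect(up,-y) [array([-12.3, -21. ]), array([29.6, 54.5]), np.float64(34.4)]
top 137 h@axis 82.26 slope -0.164 0.236 rect(up,-y) [array([ -0.7, -34.7]), array([38.2, 46.9]), np.float64(48.2)]
```

View pics/w8.png

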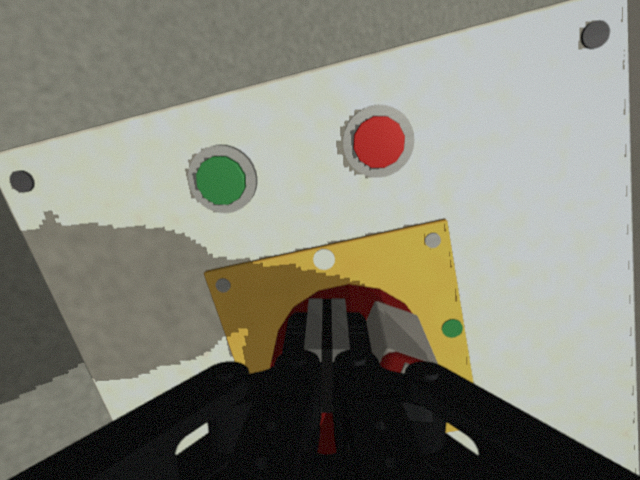

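```bash
python3 -m pendant '[5,0,4,0,0, 5,-1,4,0,0, 5,-2,3,0,0, 0,0,0,0,0]'
python3 -c "
from h import *
tp()"
python3 -m pendant '[5,-3,3,0,0, 4,-4,2,0,0, 4,-4,2,0,0, 0,0,0,0,0]'
python3 -c "
from h import *
tp(); d=viewer.snapshot('wrist');handle(d); cv2.imwrite('pics/w9.png',d['frame'])"
```

```text
time: 14.58
tool_pos: [531.7, 131.6, 179.4]
tcp_rot: [154.2, -6.2, 84.2]
ft_force: [-0.3, 0.7, 0.4]
finger_gap: 0.4
t 14.58 p [531.7 131.6 179.4] tilt 26.45 az 6.82 theta 14.08 q [  9.3 -24.5 123.6  -1.3  54.5  17. ] F [-0.3  0.7  0.4] gap 0.4
up 5.3 y 39.7 h 38.9
time: 14.92
tool_pos: [539.5, 126.3, 183.4]
tcp_rot: [155.2, -6.5, 84.4]
ft_force: [-0.7, 0.0, -0.5]
finger_gap: 0.3
t 14.92 p [539.5 126.3 183.4] tilt 25.64 az 8.21 theta 15.24 q [  7.7 -22.9 121.7   0.3  55.5  14.7] F [-0.7  0.  -0.5] gap 0.3
up 13.5 y 33.6 h 38.8
plate h -0.16
skirt 562 h@axis 34.02 slope -0.081 0.036 rect(up,-y) [array([  0.7, -27.8]), array([20.4, 57.4]), np.float64(79.7)]
top 130 h@axis 70.26 slope 0.151 0.120 rect(up,-y) [array([ 17.8, -24.3]), array([39.1, 23.7]), np.float64(86.5)]
```

View pics/w9.png

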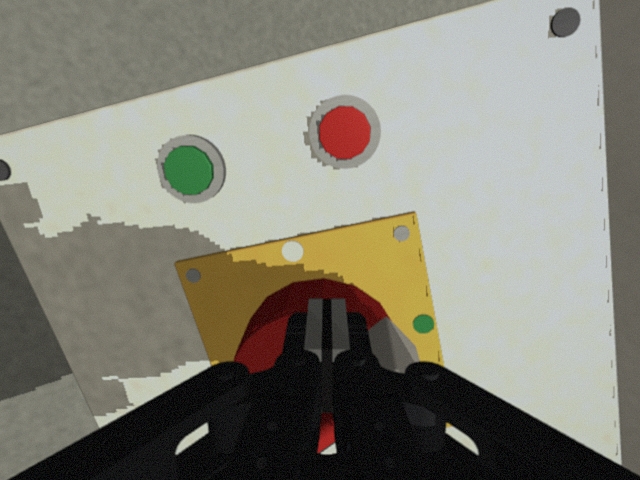

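```bash
python3 -m pendant '[4,-4,3,0,0, 4,-5,3,0,0, 3,-5,2,0,0, 2,-5,2,0,0, 0,0,0,0,0]'
python3 -c "
from h import *
tp()"
python3 -m pendant '[2,-5,2,0,0, 1,-5,1,0,0, 1,-5,1,0,0, 0,0,0,0,0]'
python3 -c "
from h import *
tp(); d=viewer.snapshot('wrist');handle(d); cv2.imwrite('pics/w10.png',d['frame'])
d=viewer.snapshot('top');crop(d,245,235,60,50,6,'pics/t10.png')"
```

```text
time: 15.38
tool_pos: [546.3, 115.4, 187.8]
tcp_rot: [156.2, -7.1, 84.7]
ft_force: [-0.2, 0.8, -0.7]
finger_gap: -0.1
t 15.38 p [546.3 115.4 187.8] tilt 24.77 az 10.39 theta 17.16 q [  5.3 -21.6 120.1   2.6  56.9  11.1] F [-0.2  0.8 -0.7] gap -0.1
up 20.6 y 22.0 h 39.8
time: 15.72
tool_pos: [548.1, 108.7, 190.0]
tcp_rot: [156.6, -7.8, 85.1]
ft_force: [-0.2, -0.2, -0.7]
finger_gap: 0.3
t 15.72 p [548.1 108.7 190. ] tilt 24.57 az 12.58 theta 19.12 q [  3.5 -21.5 119.7   4.5  57.6   8.4] F [-0.2 -0.2 -0.7] gap 0.3
up 22.7 y 15.1 h 41.2
plate h -0.12
skirt 1813 h@axis 33.99 slope -0.007 -0.037 rect(up,-y) [array([  2.6, -20.4]), array([76.1, 31.8]), np.float64(9.2)]
top 167 h@axis 70.85 slope 0.026 0.121 rect(up,-y) [array([-1.1, -3.5]), array([38.4, 81.1]), np.float64(86.4)]
```

View pics/w10.png

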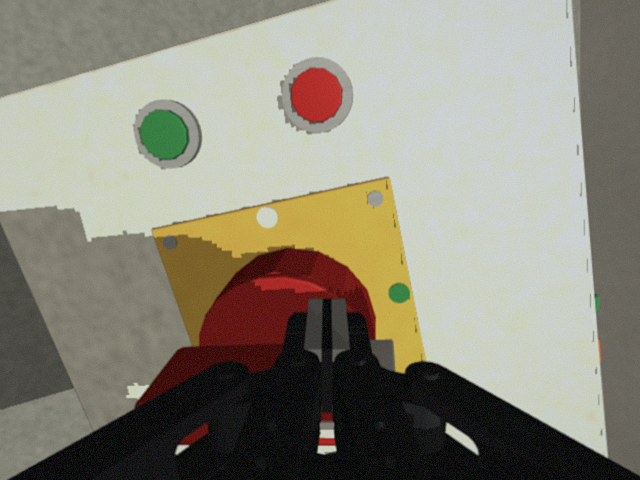

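View pics/t10.png

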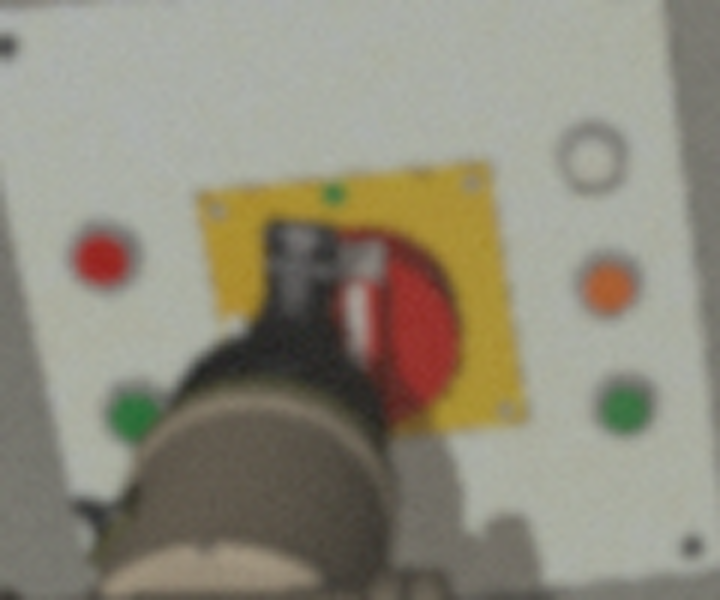

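```bash
python3 -m pendant '[0,-6,1,0,0, 0,-6,1,0,0]'
python3 -c "
from h import *
tp()"
python3 -m pendant '[0,-6,1,0,0, 0,-6,1,0,0]'
python3 -c "
from h import *
tp(); d=viewer.snapshot('wrist'); handle(d)"
```

```text
time: 15.98
tool_pos: [547.0, 104.2, 191.8]
tcp_rot: [156.8, -8.5, 85.3]
ft_force: [0.7, 37.8, -7.2]
finger_gap: -0.3
t 15.98 p [547.  104.2 191.8] tilt 24.64 az 14.43 theta 20.87 q [  2.2 -21.9 119.8   6.   58.1   6.5] F [ 0.7 37.8 -7.2] gap -0.3
up 22.3 y 10.8 h 43.5
time: 16.15
tool_pos: [545.4, 103.6, 192.9]
tcp_rot: [157.1, -9.7, 85.7]
ft_force: [5.5, 35.7, -10.6]
finger_gap: -0.0
t 16.15 p [545.4 103.6 192.9] tilt 24.79 az 17.36 theta 23.60 q [  1.  -22.2 120.    8.   58.6   4.5] F [  5.5  35.7 -10.6] gap -0.0
up 21.3 y 10.4 h 45.3
plate h -0.11
skirt 837 h@axis 35.97 slope -0.068 0.091 rect(up,-y) [array([  3.6, -18. ]), array([75.7, 33. ]), np.float64(12.7)]
top 276 h@axis 70.67 slope 0.014 0.148 rect(up,-y) [array([-2.1,  1. ]), array([38.5, 83.3]), np.float64(87.8)]
```

```bash
python3 -m pendant '[0,8,0,0,0, -1,12,2,0,0, -5,10,10,0,0, -15,5,25,0,0, -18,5,33,0,0, -18,5,33,0,0, -18,0,33,0,0, 0,0,0,0,0, 0,0,0,0,0]'
python3 -c "
from h import *
tp(); d=viewer.snapshot('wrist'); handle(d); cv2.imwrite('pics/w11.png',d['frame'])
d=viewer.snapshot('top');crop(d,245,235,60,50,6,'pics/t11.png')"
```

```text
time: 16.95
tool_pos: [470.1, 148.4, 341.0]
tcp_rot: [156.2, -9.5, 85.7]
ft_force: [0.5, 0.5, -1.4]
finger_gap: -0.1
t 16.95 p [470.1 148.4 341. ] tilt 25.54 az 16.30 theta 22.62 q [  9.3 -37.  114.7   3.1  76.9  15.6] F [ 0.5  0.5 -1.4] gap -0.1
up 34.6 y 62.7 h 208.7
plate h -0.06
skirt 283 h@axis 36.97 slope -0.031 0.105 rect(up,-y) [array([  4.6, -19.4]), array([71.1, 31. ]), np.float64(9.7)]
top 183 h@axis 72.53 slope 0.022 0.084 rect(up,-y) [array([-1. ,  4.3]), array([88.3, 16.7]), np.float64(9.1)]
```

View pics/w11.png

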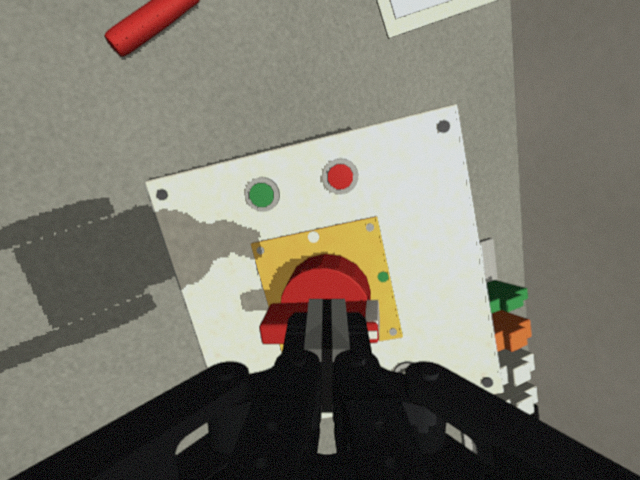

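View pics/t11.png

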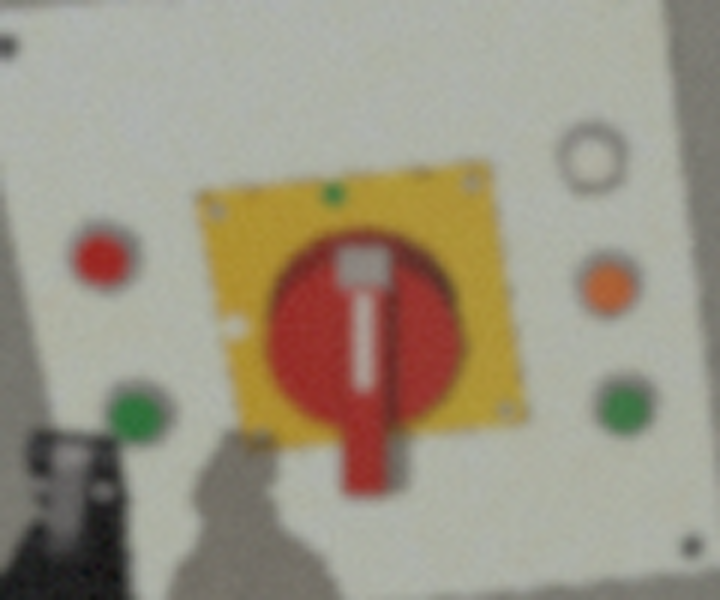

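```bash
python3 -m pendant '[0,-35,0,0,85, 0,-35,0,0,85, 0,-30,0,0,85, 0,-15,0,0,85, 0,0,0,0,85, 0,0,0,0,85]'
python3 -c "
from h import *
tp(); d=viewer.snapshot('wrist'); handle(d); cv2.imwrite('pics/w12.png',d['frame'])"
```

```text
time: 17.55
tool_pos: [469.6, 31.1, 332.7]
tcp_rot: [156.7, -9.5, 86.0]
ft_force: [-0.2, 0.9, -0.3]
finger_gap: 72.4
t 17.55 p [469.6  31.1 332.7] tilt 25.05 az 16.95 theta 22.96 q [-11.6 -39.6 117.   11.8  80.5  -5.3] F [-0.2  0.9 -0.3] gap 72.4
up 19.5 y -53.9 h 207.8
plate h -0.18
skirt 657 h@axis 35.29 slope 0.032 -0.071 rect(up,-y) [array([1.8, 2.1]), array([72.7, 70.2]), np.float64(89.7)]
top 722 h@axis 73.14 slope 0.029 -0.012 rect(up,-y) [array([-1.7,  5.4]), array([88.3, 18.8]), np.float64(8.8)]
```

View pics/w12.png

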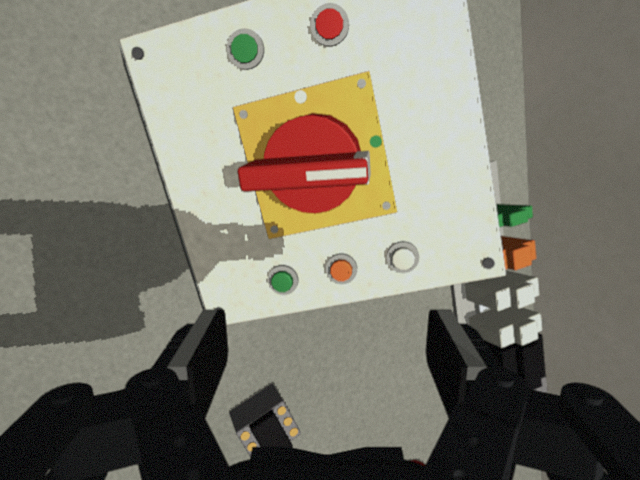

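```bash
sed -i 's/("skirt",27,37),("top",64,77)/("skirt",24,45),("top",62,84)/' h.py
python3 -c "
from h import *
handle(viewer.snapshot('wrist'))
up,yc,n,o=tp(); print('to 20 above top', n*100+0*yc-o)
d=viewer.snapshot('scene'); crop(d,365,195,60,45,6,'pics/s12.png')"
```

```text
plate h -0.19
skirt 1125 h@axis 35.69 slope 0.042 -0.084 rect(up,-y) [array([1.8, 2.2]), array([72.2, 71. ]), np.float64(89.3)]
top 735 h@axis 72.96 slope 0.026 0.001 rect(up,-y) [array([-1.4,  5.4]), array([88.8, 19. ]), np.float64(9.0)]
t 17.65 p [469.5  32.4 332.8] tilt 25.04 az 17.09 theta 22.97 q [-11.5 -39.6 117.   11.8  80.5  -5.3] F [0.4 0.1 0.2] gap 84.3
up 19.6 y -52.7 h 207.9
to 20 above top [  31.39091471   56.19734066 -103.17621713]
```

View pics/s12.png

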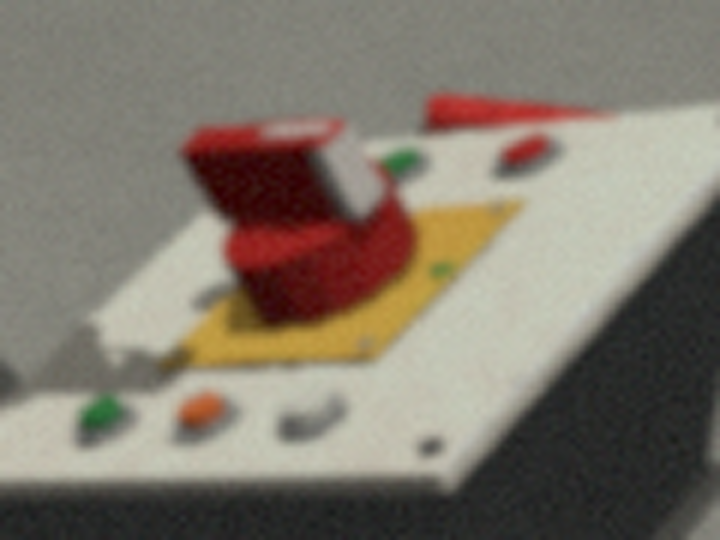

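```bash
python3 -m pendant '[5,27,-20,0,0, 5,27,-25,0,0, 8,27,-25,0,0, 5,8,-25,0,0, 0,0,0,0,0, 0,0,0,0,0, 0,0,0,0,0]'
python3 -c "
from h import *
up,yc,n,o=tp(); print('to', n*48+28*yc-o)"
```

```text
time: 18.28
tool_pos: [492.3, 131.2, 237.1]
tcp_rot: [156.4, -9.5, 86.6]
ft_force: [0.3, -0.6, 0.6]
finger_gap: 0.7
t 18.28 p [492.3 131.2 237.1] tilt 25.33 az 17.30 theta 22.69 q [  5.5 -33.5 123.3   5.5  65.5   9.8] F [ 0.3 -0.6  0.6] gap 0.7
up 0.2 y 43.3 h 108.6
to [ 31.58412684 -12.07348718 -52.54680739]
```

```bash
python3 -m pendant '[7,-4,-12,0,0, 8,-4,-13,0,0, 8,-3,-13,0,0, 4,0,-6,0,0, 0,0,0,0,0, 0,0,0,0,0]'
python3 -c "
from h import *
up,yc,n,o=tp(); print('to', n*42+27*yc-o)
d=viewer.snapshot('wrist'); cv2.imwrite('pics/w13.png',d['frame'])"
```

```text
time: 18.78
tool_pos: [525.1, 118.4, 205.0]
tcp_rot: [155.5, -9.6, 86.7]
ft_force: [-0.6, 0.1, -0.5]
finger_gap: 0.1
t 18.78 p [525.1 118.4 205. ] tilt 26.23 az 16.78 theta 22.21 q [  3.2 -27.6 123.    7.   59.2   6.4] F [-0.6  0.1 -0.5] gap 0.1
up 11.2 y 27.2 h 65.1
to [ 1.83828483e+00  1.51538840e-03 -2.55924748e+01]
```

View pics/w13.png

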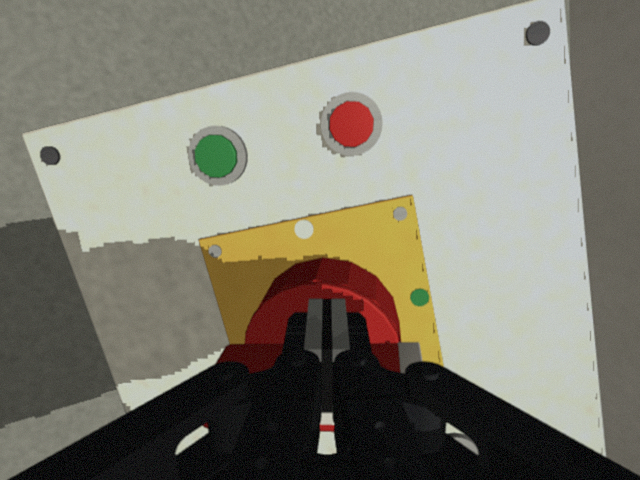

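Fingers (around 328,330) are over the +y side of the skirt, beside the bar. I'll lower them to press the raised side down.

```bash
python3 -m pendant '[1,0,-12,0,0, 1,0,-9,0,0, 0,0,-3,0,0, 0,0,0,0,0, 0,0,0,0,0]'
python3 -c "
from h import *
tp()"
python3 -m pendant '[2,0,-4,0,0, 2,0,-4,0,0]'
python3 -c "
from h import *
tp()"
```

```text
time: 19.25
tool_pos: [527.9, 118.8, 182.0]
tcp_rot: [155.2, -9.7, 86.7]
ft_force: [0.8, 0.5, 0.7]
finger_gap: -0.1
t 19.25 p [527.9 118.8 182. ] tilt 26.49 az 16.69 theta 22.08 q [  3.2 -26.3 124.5   7.2  56.1   5.9] F [0.8 0.5 0.7] gap -0.1
up 2.2 y 27.3 h 43.8
time: 19.42
tool_pos: [532.3, 119.1, 174.6]
tcp_rot: [155.1, -9.7, 86.8]
ft_force: [0.3, 1.0, -0.2]
finger_gap: 0.1
t 19.42 p [532.3 119.1 174.6] tilt 26.58 az 16.69 theta 22.05 q [  3.2 -25.1 124.5   7.3  54.8   5.7] F [ 0.3  1.  -0.2] gap 0.1
up 2.3 y 27.1 h 35.2
```

```bash
python3 -m pendant '[1.5,0,-3,0,0, 1,0,-2,0,0]'
python3 -c "
from h import *
tp()"
python3 -m pendant '[1.5,0,-3,0,0, 1.5,0,-3,0,0]'
python3 -c "
from h import *
tp()"
```

```text
time: 19.58
tool_pos: [534.4, 119.3, 172.4]
tcp_rot: [155.2, -9.6, 86.9]
ft_force: [-63.2, -12.0, 55.7]
finger_gap: 0.2
t 19.58 p [534.4 119.3 172.4] tilt 26.49 az 16.79 theta 22.06 q [  3.2 -24.4 124.3   7.4  54.6   5.5] F [-63.2 -12.   55.7] gap 0.2
up 3.1 y 27.2 h 32.2
time: 19.75
tool_pos: [534.4, 119.4, 172.4]
tcp_rot: [155.6, -9.5, 87.0]
ft_force: [-59.6, -12.4, 51.4]
finger_gap: -0.2
t 19.75 p [534.4 119.4 172.4] tilt 26.06 az 17.03 theta 22.08 q [  3.2 -24.  123.8   7.4  55.    5.3] F [-59.6 -12.4  51.4] gap -0.2
up 3.0 y 27.2 h 32.2
```

```bash
python3 -m pendant '[-3,0,5,0,0, -10,0,17,0,0, -18,0,32,0,0, -18,-20,32,0,0, -15,-30,25,0,85, 0,-35,0,0,85, 0,-15,0,0,85, 0,0,0,0,85, 0,0,0,0,85]'
python3 -c "
from h import *
tp(); d=viewer.snapshot('wrist'); handle(d); cv2.imwrite('pics/w14.png',d['frame'])"
```

```text
time: 20.5
tool_pos: [466.6, 16.6, 291.3]
tcp_rot: [155.4, -9.2, 87.4]
ft_force: [0.8, -0.2, -0.4]
finger_gap: 60.7
t 20.5 p [466.6  16.6 291.3] tilt 26.20 az 16.60 theta 21.26 q [-14.8 -42.  122.9  13.7  76.6 -10.6] F [ 0.8 -0.2 -0.4] gap 60.7
up -5.0 y -68.0 h 174.2
plate h -0.25
skirt 1544 h@axis 31.75 slope -0.003 0.000 rect(up,-y) [array([-0., -0.]), array([69.4, 73. ]), np.float64(2.2)]
top 959 h@axis 69.50 slope -0.003 0.005 rect(up,-y) [array([0.5, 0.1]), array([88.7, 18.5]), np.float64(3.3)]
```

View pics/w14.png

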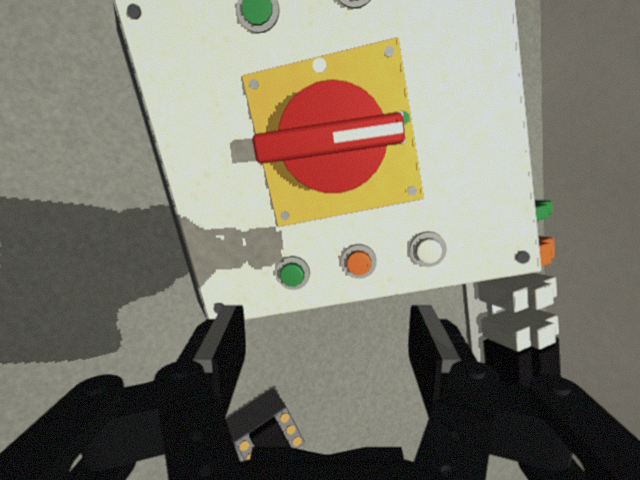

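```bash
python3 -m pendant '[0,0,15,0,85, 0,0,0,0,85, 0,0,0,0,85, 0,0,0,0,85]'
python3 -c "
from h import *
from bench import job
handle(viewer.snapshot('wrist')); tool()
print(job.hand_in())"
```

```text
time: 20.88
tool_pos: [466.3, 20.4, 302.8]
tcp_rot: [155.7, -9.3, 87.5]
ft_force: [-0.4, -0.5, -0.1]
finger_gap: 84.9
plate h -0.19
skirt 1410 h@axis 31.78 slope -0.000 0.001 rect(up,-y) [array([-0.1, -0.4]), array([69.6, 72.4]), np.float64(3.1)]
top 879 h@axis 69.53 slope -0.003 0.009 rect(up,-y) [array([0.7, 0.1]), array([88.7, 18.6]), np.float64(3.6)]
t 20.93 p [466.1  20.5 302.2] tilt 25.88 az 17.32 theta 21.79 q [-14.3 -41.5 121.5  13.5  77.9 -10. ] F [ 0.3 -0.2 -0.8] gap 85.1
the job is handed in; nothing more can be done
None
```

The handle is fully home on the shaft, the switch is turned to its ON stop, and the job was handed in at about 21 s. I got no verdict back.

- **Insertion:** I gripped the leftmost handle and tilted the tool about 30° by reaching past the arm's limit. I pushed the handle home with the flat at about 13°. The skirt top then measured 31.9 mm above the plate, against 32 nominal, and the switch was still near 0.22 rad.
- **Turning:** I pushed the pointer end round with closed fingers to the stop, where the force reached about 38 N. That push lifted and tilted the handle: one side rose, leaving it about 3.5 mm up at the axis and leaning about 0.09 rad. I pressed the raised side of the skirt back down, with a wrist force of about 85 N. That is under the 120 N limit but more than I intended.
- **Last checks:**
  - The skirt top is 32.0 mm above the plate, with slope below 0.01 rad and the handle centred within 1 mm.
  - The bar is at about 1.63 rad. Allowing up to 0.2 rad of play, the switch is at 1.43 or more; I could not see the shaft itself.
  - The gripper is open and clear of everything.
  - I never went near the tape roll or screwdriver and only passed well above the contactor. I did not re-measure where they lie.

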